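Seat the bearing: one turn of the bench press

ROBOT

A 6-joint arm with a two-finger parallel gripper is mounted at the origin on the work surface. World frame = base frame: x ahead of the robot, y to its left, z up, the work surface at z = 0. Lengths are in m, angles in rad, forces in N, time in s.
With the tool pointing down it reaches from about 0.4 to 0.825 m from the base axis. Payload 7 kg.
Tool frame: the origin (TCP) lies at the very end of the fingers, on their centre line; the grasp point (between the pads) lies 19 mm behind it (arm.hold_point_z is the distance from the TCP to the grasp point, in m); z points along the fingers, y is the line along which they close (so a half turn about z gives the same grasp; the last joint's range is limited). The gripper opens to 88 mm and grips with 3 to 60 N. Pads are 19 mm wide; open, the fingers measure 130 mm over their backs; the gripper's body (78 mm by 193 mm) begins 47 mm behind the grasp point.
Start: joints at [1.507, 0.359, 0.012, 0, -1.224, -0.288], TCP at [0.233, 0.634, 0.227] pointing down, gripper open.
Joint ranges: [-3.07, 3.07], [-1.43, 2.12], [-1.02, 1.25], [-3.03, 1.67], [-3.05, -0], [-3.03, 3.03]. Speed limits (rad/s): [2.39, 2.39, 3.01, 3.14, 3.14, 3.14].

INTERFACE

Orientations are given as a rotation vector (axis times angle).
In Python, from cell import arm, optics, job gives the robot as it stands. The module is installed in compiled form; this text tells all that it offers.
- The arm moves only by the tool arm_command, never from a script. Its argument "deltas" is text: rows parted by semicolons, each of 6 numbers parted by spaces: the shift along the world's x, y, z in cm, then the turn, a rotation vector about the world's x, y, z in rad. A call has exactly 10 rows; each row is the pose to reach, as a shift and turn from the pose commanded when the call began; what a row does not reach only later rows make up. A row lasts 1/12 s, in which the tool goes at most 41.7 mm and 7.16 degrees, less where a joint would pass 70% of its speed; a pose out of reach is approached as far as the arm can. A call with a gripper value outside its range is refused whole. "jaw" is the gripper's target within -1 to 1 (shut at 1, half-way at 0, fully open at -1), set as the call begins (left out, the last holds). The fingers move at their own pace and stop on an object; "squeeze" is the grip in N (left out, the last holds). Time passes only in rows, so rows that repeat a pose let the fingers close, or fill a call up. It gives the time, the measured TCP pose, the force, the opening and the grip force at its end, in the units of the state.
- arm.sense(): the state, without advancing time (a new reading comes with each control period).
- optics.get_image(name): name is "side" or "top" or "wrist"; returns (picture, depth): 400x640x3 uint8, red, green, blue; 400x640 float32, m along the optical axis (not along the pixel's ray), 0 where there is no reading.
- optics.camera_model(name): a dict with "fovy" (degrees; the focal length in pixels is half the picture's height over the tangent of half this angle, whatever the lens; pixels are square), "cx", "cy" (the principal point, pixels), "extrinsics" (4x4, takes a point from camera to world coordinates). Camera axes: x right, y down, z forward; pixel columns grow to the right and rows downward; lengths in m; the calibration is good to about 2 mm. A picture is of the moment at which its call begins: read the wrist's pose just before it. camera_model takes no time and is no camera call; for the wrist camera it gives the pose at the moment of the call.
- job.hand_in(): hands the job in; it is judged then, once.
The state is a dict: "time_s": time; "q": joint angles; "dq": joint speeds; "joint_torque": joint torques, N m; "eef_pos": TCP position; "tcp_rot": TCP orientation; "wrist_force": force on the tool from outside, world axes, zero at the start; "torque": the same for the moment, N m; "width": finger opening in m; "grasp_force": force on a finger pad.
Only numpy, scipy, OpenCV 4.12 (cv2) and the standard library are available. Lean on these libraries where they do the work, as an engineer would, in place of code of your own. Each camera call takes 0.05 s, during which the arm holds its last target. There are 200 camera calls.

TASK

Press the bearing home: with the fingertips push the hand wheel of the blue bench press clockwise (seen from above) through exactly one full turn, so that its handle is back at the red pointer, and then move clear. Push only on the yellow rear half of the upright handle: do not pinch the handle or press on its black front half, and do not turn the wheel past the one turn and back. Leave everything else on the bench where it is.

Things in the scene. Friction and masses are not known exactly. Their poses are not given: they have to be found in the camera images.
- press: small blue bench press bolted to the bench: base 110 x 160 mm, two steel columns, crosshead with its top 155 mm above the bench, flat hand wheel on top. Origin: centre of the underside, on the wheel's vertical axis. Its own -x axis points from the axis towards the red pointer. It does not move.
- pointer_tip (a point): tip of the fixed red pointer (14 mm wide) just outside the wheel's rim, 106 mm from the wheel's axis, 175 mm above the bench
- wheel_hub (a point): centre of the hand wheel, on its vertical axis, level with the top of the rim, 182 mm above the bench. The grey wheel is flat (level), three-spoked, 178 mm across; its hub is 36 mm across, and the screw end stands up to 197 mm above the bench.
- handle_mid (a point): middle of the upright handle at the end of one spoke, half-way up (207 mm above the bench), 70 mm from the wheel's axis. The handle stands from 182 to 232 mm above the bench; seen from above it is an oval 24 mm wide (along the spoke) and 36 mm long (along the circle it travels). At the start it stands beside the red pointer.
- handle_back (a point): yellow rear half of the handle, an upright cylinder 24 mm across, its axis 6 mm behind the handle's middle (behind = counter-clockwise from it, seen from above). The point lies on its axis half-way up, 207 mm above the bench. This is the half to push.
- handle_front (a point): black front half of the handle, the same cylinder 6 mm ahead of the handle's middle (clockwise, seen from above). The point lies on its axis half-way up.
- wheel (a joint): angle of the hand wheel in rad: 0 with the handle in line with the red pointer, growing as the wheel turns clockwise seen from above; it counts on past a turn (one turn = 6.283). At the start it reads within 0.04 of 0. It turns against a steady friction (0.15 N m, about 2 to 3 N at the handle), stays where it is left, and has no stop at one turn.
- ram (a joint): travel of the press ram and the bearing under it, m, growing downwards: 6 mm for each turn of the wheel
- spare_bearing: spare ball bearing, steel ring 38 mm across, 12 mm high, lying near the press. Loose; to be left alone. Origin: the centre of its underside
- screwdriver: screwdriver with a green handle, lying near the press. Loose; to be left alone. Origin: the centre of its underside
- tin: red-labelled tin, 74 mm across, 110 mm tall. Loose; to be left alone. Origin: the centre of its underside
- jar: jar with blue cap, 60 mm across, 85 mm tall. Loose; to be left alone. Origin: the centre of its underside
- battery: black and red tool battery, 115 x 75 x 63 mm. Loose; to be left alone. Origin: the centre of its underside
- wrench: steel wrench lying flat. Loose; to be left alone. Origin: the centre of its underside
- gear_ring: brass gear ring, 60 mm across, 18 mm high. Loose; to be left alone. Origin: the centre of its underside
There are look-alikes about, which are no part of the job. Leave any orange or turquoise look-alike of the press alone.

How it is judged:
On the way, in this order (a step that is already met when the one before it is completed fails the run):
1. the fingers push the yellow half of the handle through the first half turn (value of joint wheel between 1 and 3 rad and contact force between the fingers and wheel_c0 above 0.5 N), for 0.1 s.
2. the fingers push the yellow half of the handle through the second half turn (value of joint wheel between 3.5 and 6 rad and contact force between the fingers and wheel_c0 above 0.5 N), for 0.1 s.
At the end, for the whole second after the job is handed in: The wheel has turned one full turn clockwise and stands still with its handle within 0.17 rad (about 12 mm at the handle) of the pointer, the ram about 6 mm lower, and the loose things are within 20 mm of where they were (value of joint wheel between 6.1132 and 6.4532 rad and velocity of joint wheel between -0.05 and 0.05 rad/s and value of joint ram above 0.0055 m and distance of each of spare_bearing, screwdriver, tin, jar, battery, wrench, gear_ring from where it was at the start of the episode below 0.02 m); the robot touches nothing.
It fails at once if the wheel is turned more than 0.3 rad past the one turn (value of joint wheel above 6.5832 rad).
It fails at once if the wheel is turned backwards from the start (value of joint wheel below -0.25 rad).
It fails at once if the handle is pinched or its black front half pressed (over 3 N) (contact force between the fingers and wheel_c1 above 3 N).
It fails at once if a loose thing is lifted, carried or pushed away (over 20 mm) (distance of any of spare_bearing, screwdriver, tin, jar, battery, wrench, gear_ring from where it was at the start of the episode above 0.02 m).
It also fails if it takes over 54 s, if anything falls off the work surface, if the arm or the gripper's body presses on something with over 40 N, if the wrist force passes 120 N, or if a joint passes its speed limit or range.

## Working session

There is one attempt and no reset: what is moved stays moved. The work goes in short steps, Python scripts to look and compute and a tool call to move; the robot and the scene stay as the last step left them, time stands still between calls to the robot, and variables do not carry over. Pictures are saved under pics/ and viewed, at most 10 in all, crops included, and the job is handed in when it is done.

Besides the shell and the picture viewer there is one more tool, called after "Request:" by a JSON object that holds its "op" and its "data", one argument or row to a line. arm_command: Moves the arm, as the interface text tells. Its arguments: {"type":"object","properties":{"deltas":{"type":"string"},"jaw":{"type":"number"},"squeeze":{"type":"number"}},"required":["deltas"]}

```bash
mkdir -p pics; cat > h.py <<'E'
import numpy as np, cv2
from cell import arm, optics, job
def grab(n):
    m=optics.camera_model(n); p,d=optics.get_image(n)
    f=200/np.tan(np.radians(m['fovy'])/2)
    v,u=np.mgrid[:400,:640]
    P=np.stack([(u-m['cx'])/f*d,(v-m['cy'])/f*d,d],-1)
    E=np.array(m['extrinsics']); W=P@E[:3,:3].T+E[:3,3]
    W[d==0]=np.nan
    return p,W
E
python3 - <<'E'
from h import *
s=arm.sense(); print({k:np.round(v,3).tolist() for k,v in s.items()})
p1,W1=grab('top'); p2,W2=grab('side')
np.savez('s.npz',p1=p1,W1=W1,p2=p2,W2=W2)
cv2.imwrite('pics/top.png',p1[...,::-1]); cv2.imwrite('pics/side.png',p2[...,::-1])
m=optics.camera_model('top');print(np.round(m['extrinsics'],3),m['fovy'])
E
```

```text
{'time_s': 0.0, 'q': [1.507, 0.359, 0.011, -0.0, -1.224, -0.288], 'dq': [-0.002, 0.002, 0.001, -0.0, -0.001, 0.0], 'joint_torque': [0.0, -58.272, 29.307, 6.998, 0.007, -0.0], 'eef_pos': [0.232, 0.633, 0.226], 'tcp_rot': [3.091, -0.55, -0.0], 'wrist_force': [0.163, 0.083, 0.171], 'torque': [0.011, -0.049, -0.02], 'grasp_force': 0.0, 'width': 0.088}
[[ 0.014 -0.989  0.144  0.238]
 [-1.    -0.012  0.017 -0.01 ]
 [-0.016 -0.144 -0.989  1.592]
 [ 0.     0.     0.     1.   ]] 44.12718658674746
```

View pics/top.png

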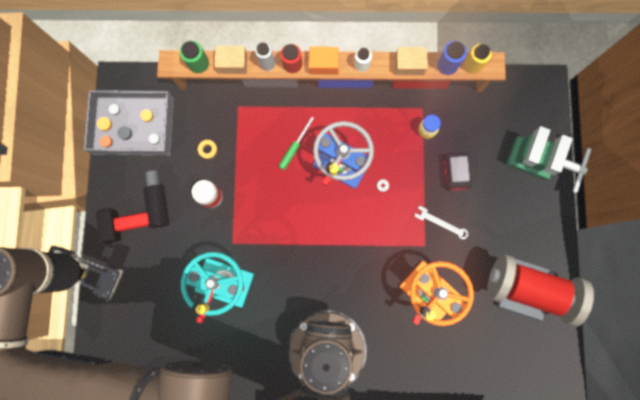

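View pics/side.png

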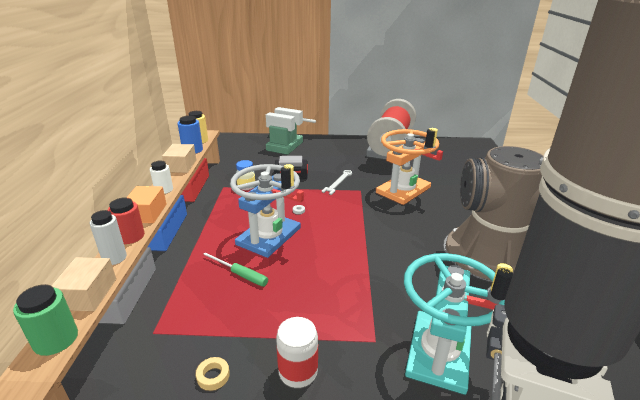

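Three presses are visible in the top view: the blue one with a grey wheel at (343,150), a turquoise one at (211,284) and an orange one at (442,293). I choose the blue/grey one. Its handle is at about (335,168) and its red pointer at about (327,180). The nearby loose things are the screwdriver (295,145), spare bearing (383,185) and jar (429,127).

```bash
python3 - <<'E'
from h import *
from scipy.optimize import least_squares
z=np.load('s.npz'); p,W=z['p1'],z['W1']
c=p[110:200,290:400,::-1]; c=cv2.resize(c,None,fx=7,fy=6.5,interpolation=cv2.INTER_CUBIC); cv2.imwrite('pics/c.png',c)
for nm,(p,W),R in (('top',(z['p1'],z['W1']),(105,205,290,400)),('side',(z['p2'],z['W2']),(155,215,220,310))):
    a,b,c_,d=R; q=p[a:b,c_:d].astype(int); w=W[a:b,c_:d]
    r,g,bl=q[...,0],q[...,1],q[...,2]
    rim=(w[...,2]>.165)&(w[...,2]<.19)&(abs(r-g)<25)&(abs(g-bl)<25)
    P=w[rim]
    # robust circle r~? 
    f=lambda t:np.hypot(P[:,0]-t[0],P[:,1]-t[1])-t[2]
    x0=np.r_[np.median(P[:,:2],0),.082]
    k=least_squares(f,x0,loss='cauchy',f_scale=.004)
    print(nm,rim.sum(),k.x,np.nanmedian(P[:,2]))
    red=(r>120)&(g<70)&(bl<70)&(w[...,2]>.15)&(w[...,2]<.19)
    yel=(r>120)&(g>100)&(bl<80)&(w[...,2]>.19)
    blk=(r<50)&(g<50)&(bl<50)&(w[...,2]>.19)
    hub=(w[...,2]>.19)&(np.hypot(w[...,0]-k.x[0],w[...,1]-k.x[1])<.03)
    for n,m in (('red',red),('yel',yel),('blk',blk),('hub',hub)):
        if m.sum(): 
            v=np.median(w[m],0); print(n,m.sum(),v,w[m].min(0),w[m].max(0),'polar',np.hypot(*(v[:2]-k.x[:2])),np.degrees(np.arctan2(*(v[:2]-k.x[:2])[::-1])))
p,W=z['p1'],z['W1']
for n,(u,v) in dict(jar=(430,122),tin=(205,190),bat=(456,165),sd=(290,155),mat=(260,220)).items(): print(n,W[v,u])
E
```

```text
top 879 [ 0.59478975 -0.03942759  0.08066496] 0.17899876948152205
red 9 [0.4963921  0.01189877 0.16200462] [0.49394222 0.00324289 0.15108557] [0.50157196 0.01806209 0.17186597] polar 0.11097969324642927 152.4524679754761
yel 9 [ 0.52549871 -0.00235716  0.21926617] [ 0.51971417 -0.01115295  0.2003501 ] [5.43577700e-01 3.65890551e-04 2.30251097e-01] polar 0.07858412143873725 151.85339076694873
hub 36 [ 0.59553488 -0.03948236  0.19484909] [ 0.58528459 -0.04823083  0.19023757] [ 0.60835951 -0.0306457   0.20196473] polar 0.0007471482551980618 -4.203602707840702
side 1089 [ 0.59512136 -0.03615349  0.0812083 ] 0.1800561397276439
red 92 [0.50727516 0.01174807 0.15637645] [ 0.49520703 -0.02544241  0.15048294] [0.57459413 0.01972076 0.17375351] polar 0.10005755261460092 151.39685204897802
yel 3 [ 0.52038586 -0.01186599  0.22565445] [ 0.52033186 -0.01472204  0.22299876] [ 0.52055626 -0.01172847  0.22693105] polar 0.07858293232741712 161.99690486933522
blk 133 [0.53782726 0.00791871 0.21224413] [0.52829667 0.00214322 0.19001489] [0.5481781  0.01270446 0.23225811] polar 0.07228397301965153 142.43152002409045
hub 43 [ 0.59561519 -0.03534589  0.19673758] [ 0.58659663 -0.04790691  0.19008065] [ 0.60468993 -0.02925443  0.19935573] polar 0.0009466211818637178 58.554746629419405
jar [ 0.71493776 -0.31587707  0.07982588]
tin [0.48311708 0.37814055 0.1147806 ]
bat [ 0.58182976 -0.39986258  0.05805453]
sd [0.61773694 0.12979318 0.02090365]
mat [ 0.40559446  0.22429034 -0.00160109]
```

View pics/c.png

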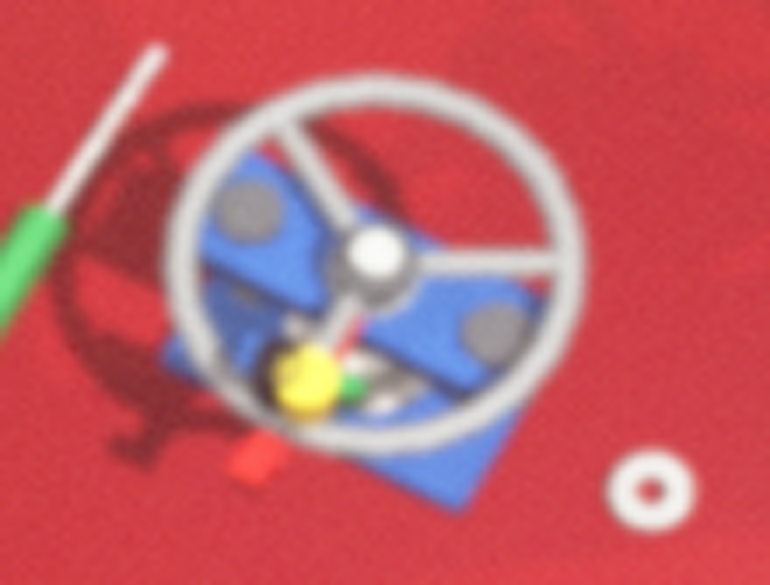

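The crop confirms the choice: blue base, grey wheel, yellow half at crop (305,380), black half just clockwise-ahead of it on the left, and red pointer at (258,458). Both cameras put the axis at about (0.595, -0.038) and the pointer direction at about 152°. Handle radius 70 mm and height 0.23 m agree with the description. I'll close the fingers, rise, and travel to a spot behind the yellow half.

Request:
{"op": "arm_command", "data": {
  "deltas": "0 0 3 0 0 -0.05; 0 0 6 0 0 -0.1; 1.3 -3.25 8 0 0 -0.14; 2.6 -6.5 8 0 0 -0.14; 3.9 -9.75 8 0 0 -0.14; 5.2 -13 8 0 0 -0.14; 6.5 -16.25 8 0 0 -0.14; 7.8 -19.5 8 0 0 -0.14; 9.1 -22.75 8 0 0 -0.14; 10.4 -26 8 0 0 -0.14",
  "jaw": 1,
  "squeeze": 30
}}

```text
time_s: 0.93
eef_pos: [0.3368, 0.3718, 0.3063]
tcp_rot: [3.047, -0.764, -0.0]
wrist_force: [1.3, 0.6, 0.2]
width: 0.0264
grasp_force: 0.0
```

Request:
{"op": "arm_command", "data": {
  "deltas": "1.7 -4.2 0 0 0 0; 3.4 -8.4 0 0 0 0; 5.1 -12.6 0 0 0 0; 6.8 -16.8 0 0 0 0; 8.5 -21 0 0 0 0; 10.2 -25.2 0 0 0 0; 11.9 -29.4 0 0 0 0; 13.6 -33.6 0 0 0 0; 15.3 -38 0 0 0 0; 16.5 -42 0 0 0 0"
}}

```text
time_s: 1.77
eef_pos: [0.4906, -0.0156, 0.3065]
tcp_rot: [-3.047, 0.764, -0.0]
wrist_force: [0.6, 0.3, -0.4]
width: 0.0006
grasp_force: 0.0
```

```bash
python3 - <<'E'
from h import *
s=arm.sense(); print({k:np.round(v,4).tolist() for k,v in s.items()})
p,W=grab('wrist'); p2,W2=grab('side')
np.savez('s2.npz',p1=p,W1=W,p2=p2,W2=W2)
cv2.imwrite('pics/w.png',np.vstack([p,p2])[...,::-1][:, :][::1]) if 0 else cv2.imwrite('pics/w.png',cv2.resize(np.hstack([p,p2]),(800,250),interpolation=cv2.INTER_AREA)[...,::-1])
E
```

```text
{'time_s': 1.7667, 'q': [0.3695, 0.0048, -0.2477, -0.0001, -1.3182, 0.7097], 'dq': [-1.1181, 0.2938, 0.2885, -0.0, 0.005, 1.1074], 'joint_torque': [5.8173, -34.5642, 28.3843, 7.0584, -0.136, -1.813], 'eef_pos': [0.4906, -0.0156, 0.3065], 'tcp_rot': [-3.0469, 0.7644, -0.0002], 'wrist_force': [0.5799, 0.3479, -0.3521], 'torque': [0.1067, -0.1797, -0.0503], 'grasp_force': 0.0, 'width': 0.0006}
```

View pics/w.png

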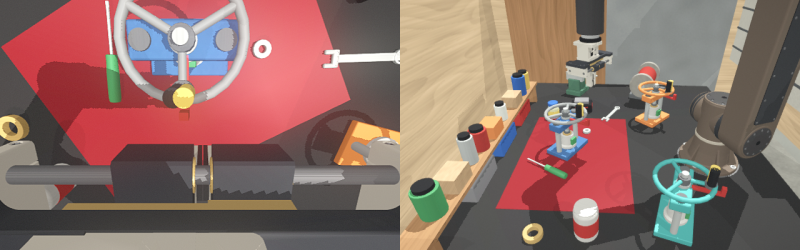

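The wrist view shows the hub at about (288,59) in full-size pixels, the yellow handle half at (293,155), and the closed fingers at the bottom. I'll refine the axis and handle positions from this closer depth image.

```bash
cat > meas.py <<'E'
from h import *
from scipy.optimize import least_squares
def meas(p,w,c0=(.595,-.038)):
    q=p.astype(int); r,g,bl=q[...,0],q[...,1],q[...,2]
    near=np.hypot(w[...,0]-c0[0],w[...,1]-c0[1])<.13
    P=w[near&(w[...,2]>.17)&(w[...,2]<.188)&(abs(r-g)<30)&(abs(g-bl)<30)]
    k=least_squares(lambda t:np.hypot(P[:,0]-t[0],P[:,1]-t[1])-.082,c0,loss='cauchy',f_scale=.003)
    c=k.x; print('axis',c,len(P))
    def rep(n,m):
        m=m&near
        if m.sum()>3:
            x=w[m]; v=(x.min(0)+x.max(0))/2; d=v[:2]-c
            print(n,m.sum(),np.round(np.median(x,0),4),np.round(v,4),'R %.4f ang %.1f'%(np.hypot(*d),np.degrees(np.arctan2(d[1],d[0]))))
    rep('yeltop',(r>120)&(g>100)&(bl<90)&(w[...,2]>.228)&(w[...,2]<.237))
    rep('blktop',(r<70)&(g<70)&(bl<70)&(w[...,2]>.226)&(w[...,2]<.237))
    rep('red',(r>120)&(g<70)&(bl<70)&(w[...,2]>.16)&(w[...,2]<.182))
    rep('hubtop',(w[...,2]>.193)&(w[...,2]<.2)&(np.hypot(w[...,0]-c[0],w[...,1]-c[1])<.03))
E
python3 - <<'E'
from meas import *
z=np.load('s2.npz'); meas(z['p1'],z['W1']); meas(z['p2'],z['W2'])
E
```

```text
axis [ 0.59782872 -0.04271628] 10549
yeltop 17 [ 0.5384 -0.0028  0.2313] [ 0.5368 -0.0055  0.2309] R 0.0715 ang 148.6
red 5 [0.5101 0.0066 0.164 ] [0.5097 0.0052 0.1656] R 0.1003 ang 151.4
hubtop 594 [ 0.5979 -0.0419  0.1959] [ 0.5977 -0.0417  0.196 ] R 0.0010 ang 98.0
axis [ 0.59485325 -0.03623948] 1052
yeltop 9 [ 0.5346 -0.0094  0.2322] [ 0.5313 -0.0073  0.2322] R 0.0698 ang 155.5
blktop 40 [0.5387 0.0062 0.2318] [0.5382 0.0045 0.2302] R 0.0698 ang 144.3
red 37 [0.5019 0.0133 0.1676] [0.5024 0.0122 0.1684] R 0.1043 ang 152.4
hubtop 33 [ 0.5963 -0.0354  0.1977] [ 0.5958 -0.04    0.1967] R 0.0039 ang -75.5
```

Request:
{"op": "arm_command", "data": {
  "deltas": "1.0 -3.0 0 0 0 0; 1.0 -3.3 0 0 0 0; 1.0 -3.3 0 0 0 0; 1.0 -3.3 -2 0 0 0; 1.0 -3.3 -4 0 0 0; 1.0 -3.3 -5 0 0 0; 1.0 -3.3 -5 0 0 0; 1.0 -3.3 -5 0 0 0; 1.0 -3.3 -5 0 0 0; 1.0 -3.3 -5 0 0 0"
}}

```text
time_s: 2.7
eef_pos: [0.501, -0.0462, 0.2578]
tcp_rot: [-3.047, 0.764, -0.003]
wrist_force: [-0.5, 0.1, 0.0]
width: 0.0002
grasp_force: 0.0
```

```bash
python3 - <<'E'
from meas import *
for n in('wrist','top','side'):
    p,w=grab(n); print(n); meas(p,w)
    if n=='wrist': cv2.imwrite('pics/w2.png',p[...,::-1])
s=arm.sense(); print(s['eef_pos'],s['wrist_force'])
E
```

```text
wrist
axis [ 0.59748342 -0.0435046 ] 15593
yeltop 83 [ 0.5381 -0.02    0.23  ] [ 0.5336 -0.015   0.2299] R 0.0700 ang 156.0
blktop 181 [0.5398 0.0006 0.2309] [ 0.5396 -0.0032  0.2296] R 0.0705 ang 145.1
red 76 [0.5066 0.0017 0.1723] [0.525  0.0063 0.1704] R 0.0880 ang 145.5
hubtop 843 [ 0.5978 -0.0422  0.1959] [ 0.5979 -0.0419  0.1956] R 0.0017 ang 76.0
top
axis [ 0.59623411 -0.04327377] 10
red 24 [0.5015 0.0104 0.1721] [0.5009 0.0105 0.1708] R 0.1095 ang 150.6
side
axis [ 0.59481241 -0.03623416] 1055
yeltop 11 [ 0.5343 -0.0088  0.2328] [ 0.5313 -0.0074  0.2314] R 0.0697 ang 155.6
blktop 40 [0.5388 0.0066 0.2315] [0.5383 0.0049 0.2302] R 0.0699 ang 143.9
red 39 [0.5018 0.0142 0.1676] [0.5026 0.0125 0.1687] R 0.1043 ang 152.1
hubtop 33 [ 0.5957 -0.0356  0.1969] [ 0.5963 -0.039   0.1963] R 0.0031 ang -62.6
[ 0.50072599 -0.04640679  0.25730538] [-0.44842195 -0.70882777 -0.03461755]
```

View pics/w2.png

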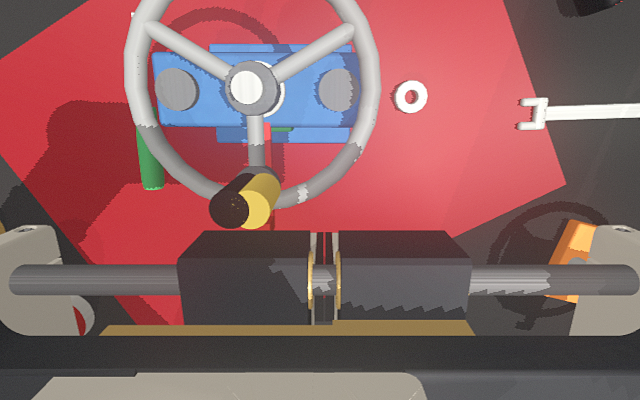

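The wrist picture shows the handle ahead of the fingers: black at (230,208), yellow at (262,200). The bearing is at (410,96). The dark finger blocks span columns 180–470. I need their shape in the tool frame.

```bash
python3 - <<'E'
from h import *
from scipy.spatial.transform import Rotation as R
s=arm.sense(); p,w=grab('wrist'); T=R.from_rotvec(s['tcp_rot']).as_matrix()
L=(w-s['eef_pos'])@T
for v,u in [(240,200),(240,250),(240,295),(240,312),(240,325),(240,338),(240,360),(240,400),(240,450),(280,200),(280,300),(280,312),(280,338),(280,400),(310,200),(310,300),(310,318),(310,338),(310,450),(330,300),(280,100)]: print(v,u,p[v,u],np.round(L[v,u]*1000,1))
p,w=grab('side'); L=(w-s['eef_pos'])@T
m=(abs(L[...,0])<.04)&(abs(L[...,1])<.1)&(L[...,2]<.005)&(L[...,2]>-.12)
for a in np.arange(-.12,.005,.01):
    k=m&(L[...,2]>=a)&(L[...,2]<a+.01)
    if k.sum(): print('z %.2f'%a,k.sum(),np.round(np.percentile(L[k],[2,98],axis=0)[:,:2]*1000))
E
```

```text
240 200 [71 50 48] [ 38.4 -32.7 -76.2]
240 250 [74 55 51] [ 38.4 -19.4 -76.2]
240 295 [76 58 54] [ 38.7  -7.3 -77.1]
240 312 [171 162 146] [ 11.4  -5.4 -13.6]
240 325 [137  56  59] [ 10.1   0.7 -10.5]
240 338 [116 101  92] [ 36.9   4.1 -72.8]
240 360 [83 57 58] [ 38.6   9.8 -76.7]
240 400 [85 57 56] [ 38.3  20.5 -76. ]
240 450 [85 53 54] [ 38.4  33.7 -76.2]
280 200 [70 58 62] [ 33.7 -28.6 -88.7]
280 300 [96 93 95] [ 33.3  -5.4 -88. ]
280 312 [176 164 153] [ 29.4  -2.8 -81.2]
280 338 [214 187 129] [ 31.7   3.7 -85.3]
280 400 [98 95 99] [ 33.4  18.1 -88.2]
310 200 [68 60 61] [ 25.7 -29.4 -88.8]
310 300 [65 64 63] [ 25.2  -5.5 -88. ]
310 318 [65 63 62] [ -4.9  -2.1 -44.7]
310 338 [40 39 42] [ 19.1   4.1 -79.2]
310 450 [62 59 62] [ 25.5  30.5 -88.5]
330 300 [145 119  73] [ 23.2  -5.2 -92.8]
280 100 [113 107 108] [ 29.5 -57.4 -81.5]
z -0.12 187 [[-29. -92.]
 [ 24.  75.]]
z -0.11 601 [[-39. -98.]
 [ 32.  92.]]
z -0.10 246 [[-40. -97.]
 [ 32.  83.]]
z -0.09 282 [[-40. -90.]
 [ 32.  82.]]
z -0.08 230 [[-40. -90.]
 [ 34.  82.]]
z -0.07 56 [[-40. -90.]
 [ 32.  84.]]
z -0.06 28 [[-14. -24.]
 [ -4.  12.]]
z -0.05 50 [[-14. -22.]
 [ -3.  19.]]
z -0.04 51 [[-13. -21.]
 [  6.  20.]]
z -0.03 56 [[-13. -18.]
 [  9.  13.]]
z -0.02 55 [[-13. -17.]
 [ 10.  14.]]
z -0.01 40 [[-14. -18.]
 [  8.  14.]]
```

```bash
cat > plan.py <<'E'
from h import *
C=np.array([.5965,-.040]); PH=152; Z=.200
def pos(w,gap=0,a=.010,b=.017,yaw=62):
    th=np.radians(PH+4.9-w); Y=C+.0703*np.array([np.cos(th),np.sin(th)])
    tt=np.radians(PH-w-90+4.9); t=np.array([np.cos(tt),np.sin(tt)])
    ey=np.array([np.cos(np.radians(yaw)),np.sin(np.radians(yaw))]); ex=np.array([ey[1],-ey[0]])
    tx,ty=t@ex,t@ey; s=(a*a*tx*ex+b*b*ty*ey)/np.hypot(a*tx,b*ty)
    return Y-(.012+gap)*t-s
def rows(ws,e=None,gap=0):
    e=arm.sense()['eef_pos'] if e is None else e
    print('; '.join('%.1f %.1f %.1f 0 0 0'%(*((pos(w,gap)-e[:2])*100),(Z-e[2])*100) for w in ws))
E
python3 - <<'E'
from plan import *
for g in (.014,.008,.004,0,-.004):rows([0],gap=g)
E
```

```text
1.4 -0.5 -5.7 0 0 0
1.6 0.0 -5.7 0 0 0
1.7 0.4 -5.7 0 0 0
1.9 0.8 -5.7 0 0 0
2.1 1.2 -5.7 0 0 0
```

Request:
{"op": "arm_command", "data": {
  "deltas": "1.2 -0.9 0 0 0 0; 1.2 -0.9 -2 0 0 0; 1.2 -0.9 -4 0 0 0; 1.2 -0.9 -5.7 0 0 0; 1.4 -0.5 -5.7 0 0 0; 1.4 -0.5 -5.7 0 0 0; 1.5 -0.2 -5.7 0 0 0; 1.6 0 -5.7 0 0 0; 1.6 0 -5.7 0 0 0; 1.6 0 -5.7 0 0 0"
}}

```text
time_s: 3.78
eef_pos: [0.5169, -0.0463, 0.2004]
tcp_rot: [-3.047, 0.764, -0.002]
wrist_force: [0.1, 0.3, 0.1]
width: 0.0005
grasp_force: 0.0
```

Request:
{"op": "arm_command", "data": {
  "deltas": "0 0.1 0 0 0 0; 0.1 0.2 0 0 0 0; 0.1 0.3 0 0 0 0; 0.1 0.3 0 0 0 0; 0.2 0.4 0 0 0 0; 0.2 0.5 0 0 0 0; 0.2 0.6 0 0 0 0; 0.2 0.6 0 0 0 0; 0.2 0.6 0 0 0 0; 0.2 0.6 0 0 0 0"
}}

```text
time_s: 4.62
eef_pos: [0.5184, -0.0405, 0.1996]
tcp_rot: [-3.047, 0.765, -0.0]
wrist_force: [0.0, -0.5, -0.6]
width: 0.0003
grasp_force: 0.0
```

Request:
{"op": "arm_command", "data": {
  "deltas": "0 0.1 0 0 0 0; 0 0.1 0 0 0 0; 0.1 0.2 0 0 0 0; 0.1 0.2 0 0 0 0; 0.1 0.2 0 0 0 0; 0.1 0.3 0 0 0 0; 0.1 0.3 0 0 0 0; 0.1 0.3 0 0 0 0; 0.1 0.3 0 0 0 0; 0.1 0.3 0 0 0 0"
}}

```text
time_s: 5.45
eef_pos: [0.5193, -0.0376, 0.1995]
tcp_rot: [3.047, -0.765, -0.0]
wrist_force: [-1.7, -1.4, 0.9]
width: 0.0007
grasp_force: 1.1
```

```bash
python3 - <<'E'
from meas import *
print(arm.sense()['wrist_force'])
for n in ('wrist','side'):
  p,w=grab(n); meas(p,w); cv2.imwrite('pics/x_%s.png'%n,p[150:350 if n=='wrist' else 240,:][...,::-1])
E
```

```text
[-1.73468706 -1.43618645  0.86844151]
axis [ 0.59896233 -0.04414061] 24656
blktop 123 [ 0.5279 -0.0418  0.2301] [ 0.5277 -0.0424  0.2306] R 0.0713 ang 178.6
hubtop 1474 [ 0.5978 -0.0422  0.196 ] [ 0.5977 -0.0421  0.1956] R 0.0024 ang 122.1
axis [ 0.59479753 -0.03642364] 1031
yeltop 4 [ 0.5378 -0.0044  0.2324] [ 0.5375 -0.0042  0.2324] R 0.0657 ang 150.7
blktop 40 [0.5411 0.0082 0.2315] [ 0.5301 -0.009   0.2303] R 0.0703 ang 157.0
red 35 [0.502  0.0139 0.167 ] [0.5025 0.0116 0.1671] R 0.1040 ang 152.5
hubtop 35 [ 0.5953 -0.0366  0.1973] [ 0.5957 -0.0383  0.1962] R 0.0021 ang -62.8
```

The first contact came with the tip at about (0.519, -0.039), as the model predicted. Next I'll plan the orbit.

```bash
python3 - <<'E'
from plan import *
e=np.array(arm.sense()['eef_pos']); e[2]=Z
for k in range(8):
    ws=[40*k+4*i for i in range(1,11)]; print(ws[-1]); rows(ws,e)
    e[:2]+=np.round((pos(ws[-1])-e[:2])*100,1)/100
    print(np.round(e,4))
E
```

```text
40
0.1 0.4 0.0 0 0 0; 0.3 0.9 0.0 0 0 0; 0.4 1.4 0.0 0 0 0; 0.6 1.8 0.0 0 0 0; 0.8 2.3 0.0 0 0 0; 1.1 2.7 0.0 0 0 0; 1.4 3.1 0.0 0 0 0; 1.7 3.5 0.0 0 0 0; 2.0 3.9 0.0 0 0 0; 2.4 4.3 0.0 0 0 0
[0.5433 0.0054 0.2   ]
80
0.4 0.3 0.0 0 0 0; 0.8 0.6 0.0 0 0 0; 1.2 0.9 0.0 0 0 0; 1.6 1.2 0.0 0 0 0; 2.1 1.4 0.0 0 0 0; 2.6 1.7 0.0 0 0 0; 3.1 1.9 0.0 0 0 0; 3.6 2.1 0.0 0 0 0; 4.1 2.2 0.0 0 0 0; 4.6 2.4 0.0 0 0 0
[0.5893 0.0294 0.2   ]
120
0.6 0.1 0.0 0 0 0; 1.1 0.2 0.0 0 0 0; 1.7 0.3 0.0 0 0 0; 2.2 0.3 0.0 0 0 0; 2.8 0.3 0.0 0 0 0; 3.4 0.2 0.0 0 0 0; 3.9 0.1 0.0 0 0 0; 4.4 -0.0 0.0 0 0 0; 4.9 -0.2 0.0 0 0 0; 5.4 -0.5 0.0 0 0 0
[0.6433 0.0244 0.2   ]
160
0.5 -0.2 0.0 0 0 0; 0.9 -0.6 0.0 0 0 0; 1.3 -0.9 0.0 0 0 0; 1.6 -1.3 0.0 0 0 0; 1.9 -1.7 0.0 0 0 0; 2.2 -2.2 0.0 0 0 0; 2.5 -2.6 0.0 0 0 0; 2.7 -3.1 0.0 0 0 0; 2.8 -3.6 0.0 0 0 0; 2.9 -4.1 0.0 0 0 0
[ 0.6723 -0.0166  0.2   ]
200
0.1 -0.5 0.0 0 0 0; 0.2 -1.0 0.0 0 0 0; 0.2 -1.5 0.0 0 0 0; 0.2 -2.0 0.0 0 0 0; 0.1 -2.5 0.0 0 0 0; 0.0 -3.0 0.0 0 0 0; -0.1 -3.5 0.0 0 0 0; -0.3 -3.9 0.0 0 0 0; -0.5 -4.4 0.0 0 0 0; -0.7 -4.9 0.0 0 0 0
[ 0.6653 -0.0656  0.2   ]
240
-0.3 -0.4 0.0 0 0 0; -0.5 -0.8 0.0 0 0 0; -0.9 -1.2 0.0 0 0 0; -1.2 -1.6 0.0 0 0 0; -1.6 -2.0 0.0 0 0 0; -1.9 -2.3 0.0 0 0 0; -2.3 -2.6 0.0 0 0 0; -2.8 -2.9 0.0 0 0 0; -3.2 -3.2 0.0 0 0 0; -3.7 -3.4 0.0 0 0 0
[ 0.6283 -0.0996  0.2   ]
280
-0.4 -0.3 0.0 0 0 0; -0.9 -0.5 0.0 0 0 0; -1.4 -0.7 0.0 0 0 0; -1.9 -0.8 0.0 0 0 0; -2.5 -1.0 0.0 0 0 0; -3.0 -1.1 0.0 0 0 0; -3.6 -1.2 0.0 0 0 0; -4.1 -1.3 0.0 0 0 0; -4.7 -1.3 0.0 0 0 0; -5.3 -1.3 0.0 0 0 0
[ 0.5753 -0.1126  0.2   ]
320
-0.5 0.1 0.0 0 0 0; -1.1 0.2 0.0 0 0 0; -1.6 0.3 0.0 0 0 0; -2.1 0.5 0.0 0 0 0; -2.6 0.8 0.0 0 0 0; -3.0 1.1 0.0 0 0 0; -3.5 1.4 0.0 0 0 0; -3.8 1.7 0.0 0 0 0; -4.2 2.1 0.0 0 0 0; -4.5 2.5 0.0 0 0 0
[ 0.5303 -0.0876  0.2   ]
```

Request:
{"op": "arm_command", "data": {
  "deltas": "0.1 0.4 0 0 0 0; 0.3 0.9 0 0 0 0; 0.4 1.4 0 0 0 0; 0.6 1.8 0 0 0 0; 0.8 2.3 0 0 0 0; 1.1 2.7 0 0 0 0; 1.4 3.1 0 0 0 0; 1.7 3.5 0 0 0 0; 2.0 3.9 0 0 0 0; 2.4 4.3 0 0 0 0"
}}

```text
time_s: 6.38
eef_pos: [0.5433, 0.0059, 0.1994]
tcp_rot: [3.047, -0.765, -0.001]
wrist_force: [-1.0, -3.1, 0.5]
width: 0.0004
grasp_force: 1.5
```

```bash
python3 - <<'E'
from plan import *
s=arm.sense(); print(s['eef_pos'],s['wrist_force'])
p,w=grab('side'); p2,w2=grab('wrist'); cv2.imwrite('pics/m1.png',cv2.resize(np.hstack([p2,p[80:330,100:500][:, :].repeat(1,0) if 0 else p]),(800,250),interpolation=cv2.INTER_AREA)[...,::-1])
E
```

```text
[0.54328774 0.00585113 0.19938837] [-0.97086801 -3.08761148  0.51296493]
```

View pics/m1.png

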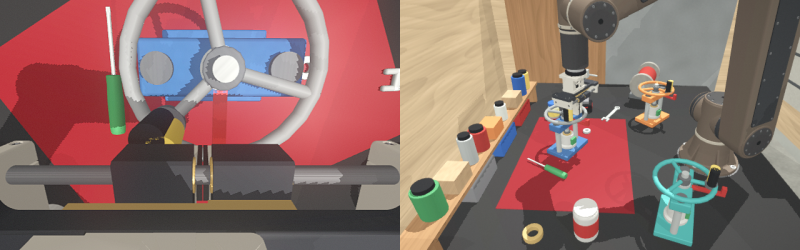

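The wheel has turned about 40°: the handle spoke now points to the lower left and the fingers sit behind the yellow half (wrist view, (175,128)). The reaction force of about 3.2 N is as expected, so I'll continue.

Request:
{"op": "arm_command", "data": {
  "deltas": "0.4 0.3 0 0 0 0; 0.8 0.6 0 0 0 0; 1.2 0.9 0 0 0 0; 1.6 1.2 0 0 0 0; 2.1 1.4 0 0 0 0; 2.6 1.7 0 0 0 0; 3.1 1.9 0 0 0 0; 3.6 2.1 0 0 0 0; 4.1 2.2 0 0 0 0; 4.6 2.4 0 0 0 0"
}}

```text
time_s: 7.32
eef_pos: [0.5899, 0.0296, 0.1995]
tcp_rot: [3.047, -0.765, -0.0]
wrist_force: [-2.6, -0.0, 0.4]
width: 0.0005
grasp_force: 1.0
```

Request:
{"op": "arm_command", "data": {
  "deltas": "0.6 0.1 0 0 0 0; 1.1 0.2 0 0 0 0; 1.7 0.3 0 0 0 0; 2.2 0.3 0 0 0 0; 2.8 0.3 0 0 0 0; 3.4 0.2 0 0 0 0; 3.9 0.1 0 0 0 0; 4.4 0 0 0 0 0; 4.9 -0.2 0 0 0 0; 5.4 -0.5 0 0 0 0"
}}

```text
time_s: 8.15
eef_pos: [0.6435, 0.0242, 0.1994]
tcp_rot: [3.047, -0.765, -0.001]
wrist_force: [-4.4, -0.3, -0.2]
width: 0.0004
grasp_force: 2.0
```

```bash
python3 - <<'E'
from plan import *
s=arm.sense(); print(s['eef_pos'],s['wrist_force'],s['q'])
p,w=grab('side'); p2,w2=grab('wrist'); cv2.imwrite('pics/m2.png',cv2.resize(np.hstack([p2,p]),(800,250),interpolation=cv2.INTER_AREA)[...,::-1])
E
```

```text
[0.64349827 0.02422718 0.19938641] [-4.39857342 -0.27526688 -0.24755247] [ 3.39954567e-01  3.26120235e-01 -9.90608934e-02 -2.02751074e-04
 -1.14638874e+00  7.39069491e-01]
```

View pics/m2.png

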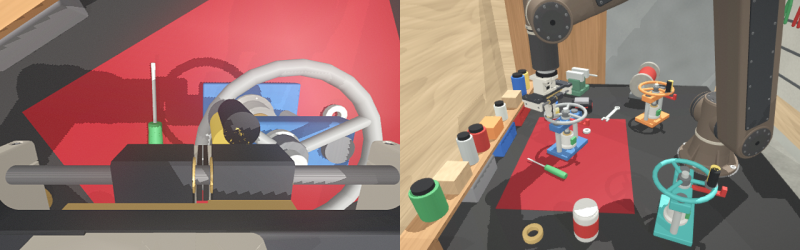

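The handle is at about 120° with the fingers behind the yellow half, seen at wrist view (235,125). Nothing else has been touched, so I'll continue.

Request:
{"op": "arm_command", "data": {
  "deltas": "0.5 -0.2 0 0 0 0; 0.9 -0.6 0 0 0 0; 1.3 -0.9 0 0 0 0; 1.6 -1.3 0 0 0 0; 1.9 -1.7 0 0 0 0; 2.2 -2.2 0 0 0 0; 2.5 -2.6 0 0 0 0; 2.7 -3.1 0 0 0 0; 2.8 -3.6 0 0 0 0; 2.9 -4.1 0 0 0 0"
}}

```text
time_s: 9.08
eef_pos: [0.6728, -0.017, 0.1997]
tcp_rot: [-3.047, 0.765, -0.001]
wrist_force: [0.2, 2.8, 0.8]
width: 0.0006
grasp_force: 1.0
```

Request:
{"op": "arm_command", "data": {
  "deltas": "0.1 -0.5 0 0 0 0; 0.2 -1.0 0 0 0 0; 0.2 -1.5 0 0 0 0; 0.2 -2.0 0 0 0 0; 0.1 -2.5 0 0 0 0; 0 -3.0 0 0 0 0; -0.1 -3.5 0 0 0 0; -0.3 -3.9 0 0 0 0; -0.5 -4.4 0 0 0 0; -0.7 -4.9 0 0 0 0"
}}

```text
time_s: 9.92
eef_pos: [0.665, -0.0658, 0.1995]
tcp_rot: [-3.047, 0.765, 0.0]
wrist_force: [-0.5, 3.3, 0.3]
width: 0.0003
grasp_force: 1.6
```

```bash
python3 - <<'E'
from plan import *
s=arm.sense(); print(s['eef_pos'],s['wrist_force'])
p,w=grab('side'); p2,w2=grab('wrist'); cv2.imwrite('pics/m3.png',cv2.resize(np.hstack([p2,p]),(800,250),interpolation=cv2.INTER_AREA)[...,::-1])
E
```

```text
[ 0.66502227 -0.06584183  0.19951062] [-0.48916603  3.27300642  0.315495  ]
```

View pics/m3.png

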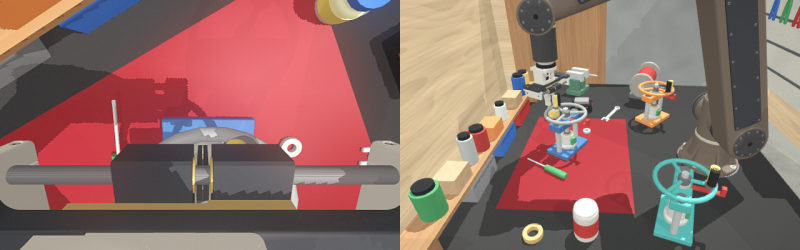

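The force of about 3.3 N still opposes the motion. A patch of yellow shows at wrist view (235,142), just beyond the fingers, and the spare bearing at (290,147) is undisturbed. I'll continue.

Request:
{"op": "arm_command", "data": {
  "deltas": "-0.3 -0.4 0 0 0 0; -0.5 -0.8 0 0 0 0; -0.9 -1.2 0 0 0 0; -1.2 -1.6 0 0 0 0; -1.6 -2.0 0 0 0 0; -1.9 -2.3 0 0 0 0; -2.3 -2.6 0 0 0 0; -2.8 -2.9 0 0 0 0; -3.2 -3.2 0 0 0 0; -3.7 -3.4 0 0 0 0"
}}

```text
time_s: 10.85
eef_pos: [0.6284, -0.1001, 0.1998]
tcp_rot: [3.047, -0.765, 0.002]
wrist_force: [2.9, 1.7, 0.5]
width: 0.0005
grasp_force: 1.3
```

Request:
{"op": "arm_command", "data": {
  "deltas": "-0.4 -0.3 0 0 0 0; -0.9 -0.5 0 0 0 0; -1.4 -0.7 0 0 0 0; -1.9 -0.8 0 0 0 0; -2.5 -1.0 0 0 0 0; -3.0 -1.1 0 0 0 0; -3.6 -1.2 0 0 0 0; -4.1 -1.3 0 0 0 0; -4.7 -1.3 0 0 0 0; -5.3 -1.3 0 0 0 0"
}}

```text
time_s: 11.68
eef_pos: [0.5752, -0.1124, 0.1997]
tcp_rot: [-3.047, 0.765, -0.001]
wrist_force: [3.5, 1.6, 0.2]
width: 0.0003
grasp_force: 1.5
```

Request:
{"op": "arm_command", "data": {
  "deltas": "-0.5 0.1 0 0 0 0; -1.1 0.2 0 0 0 0; -1.6 0.3 0 0 0 0; -2.1 0.5 0 0 0 0; -2.6 0.8 0 0 0 0; -3.0 1.1 0 0 0 0; -3.5 1.4 0 0 0 0; -3.8 1.7 0 0 0 0; -4.2 2.1 0 0 0 0; -4.5 2.5 0 0 0 0"
}}

```text
time_s: 12.52
eef_pos: [0.5293, -0.0875, 0.1993]
tcp_rot: [3.046, -0.765, -0.002]
wrist_force: [1.1, -1.8, 0.7]
width: 0.0005
grasp_force: 1.1
```

```bash
python3 - <<'E'
from meas import *
from plan import *
s=arm.sense(); print(s['eef_pos'],s['wrist_force'])
p,w=grab('side'); meas(p,w); p2,w2=grab('wrist'); meas(p2,w2); cv2.imwrite('pics/m4.png',cv2.resize(np.hstack([p2,p]),(800,250),interpolation=cv2.INTER_AREA)[...,::-1])
rows([324,328,332,336,340,342,344,346,348,350])
E
```

```text
[ 0.52927701 -0.0875142   0.19934793] [ 1.05845507 -1.80773362  0.70352961]
axis [ 0.5955338  -0.03613534] 1100
yeltop 6 [ 0.5272 -0.0457  0.2327] [ 0.5306 -0.0482  0.2328] R 0.0661 ang -169.5
blktop 32 [ 0.5246 -0.0323  0.2314] [ 0.5251 -0.035   0.2305] R 0.0705 ang 179.1
red 32 [0.5019 0.015  0.1675] [0.5026 0.013  0.1678] R 0.1051 ang 152.1
hubtop 32 [ 0.596  -0.0381  0.1972] [ 0.596  -0.0391  0.1965] R 0.0030 ang -81.4
axis [ 0.59365778 -0.04329007] 27257
blktop 115 [ 0.5376 -0.0912  0.2303] [ 0.5374 -0.0918  0.2305] R 0.0743 ang -139.3
red 6 [0.6131 0.0421 0.1785] [0.5911 0.0026 0.177 ] R 0.0459 ang 93.2
hubtop 1327 [ 0.5979 -0.0427  0.196 ] [ 0.5978 -0.0422  0.1955] R 0.0043 ang 14.8
-0.2 0.4 0.1 0 0 0; -0.4 0.9 0.1 0 0 0; -0.6 1.3 0.1 0 0 0; -0.8 1.8 0.1 0 0 0; -0.9 2.3 0.1 0 0 0; -0.9 2.6 0.1 0 0 0; -1.0 2.8 0.1 0 0 0; -1.0 3.1 0.1 0 0 0; -1.0 3.3 0.1 0 0 0; -1.0 3.6 0.1 0 0 0
```

View pics/m4.png

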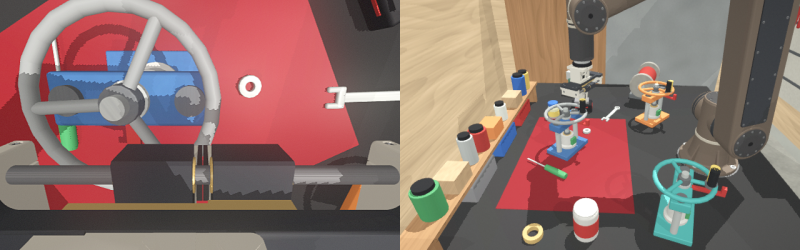

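The side-camera handle angle gives a wheel position of about 325°, with everything in place. I'll ease towards the end and measure there.

Request:
{"op": "arm_command", "data": {
  "deltas": "-0.2 0.4 0 0 0 0; -0.4 0.9 0 0 0 0; -0.6 1.3 0 0 0 0; -0.8 1.8 0 0 0 0; -0.9 2.3 0 0 0 0; -0.9 2.6 0 0 0 0; -1.0 2.8 0 0 0 0; -1.0 3.1 0 0 0 0; -1.0 3.3 0 0 0 0; -1.0 3.6 0 0 0 0"
}}

```text
time_s: 13.45
eef_pos: [0.5204, -0.0514, 0.1995]
tcp_rot: [3.047, -0.765, -0.0]
wrist_force: [0.5, -2.4, -0.4]
width: 0.0004
grasp_force: 1.0
```

```bash
python3 - <<'E'
from meas import *
from plan import *
s=arm.sense(); print(s['eef_pos'],s['wrist_force'])
p,w=grab('side'); meas(p,w)
rows([350,352,354,356,358,360])
E
```

```text
[ 0.5204369  -0.05143243  0.19953524] [ 0.48081032 -2.39669126 -0.42954938]
axis [ 0.59476726 -0.03618783] 1032
yeltop 8 [ 0.5318 -0.0163  0.2327] [ 0.5303 -0.0164  0.2326] R 0.0674 ang 162.9
blktop 36 [ 0.5348 -0.0015  0.2313] [ 0.5275 -0.022   0.2302] R 0.0688 ang 168.1
red 33 [0.502  0.0149 0.1673] [0.5024 0.0128 0.1673] R 0.1045 ang 152.1
hubtop 34 [ 0.5958 -0.0368  0.1974] [ 0.5961 -0.0395  0.1962] R 0.0036 ang -68.3
-0.2 -0.0 0.0 0 0 0; -0.2 0.2 0.0 0 0 0; -0.2 0.5 0.0 0 0 0; -0.2 0.7 0.0 0 0 0; -0.1 1.0 0.0 0 0 0; -0.1 1.2 0.0 0 0 0
```

Request:
{"op": "arm_command", "data": {
  "deltas": "-0.2 0.2 0 0 0 0; -0.2 0.4 0 0 0 0; -0.2 0.6 0 0 0 0; -0.2 0.8 0 0 0 0; -0.1 0.9 0 0 0 0; -0.1 1.0 0 0 0 0; -0.1 1.1 0 0 0 0; -0.1 1.2 0 0 0 0; -0.1 1.2 0 0 0 0; -0.1 1.2 0 0 0 0"
}}

```text
time_s: 14.33
eef_pos: [0.5195, -0.0394, 0.1996]
tcp_rot: [-3.047, 0.765, -0.0]
wrist_force: [-0.8, -1.0, 1.3]
width: 0.0008
grasp_force: 0.6
```

```bash
python3 - <<'E'
from meas import *
s=arm.sense(); print(s['eef_pos'],s['wrist_force'])
p,w=grab('side'); meas(p,w)
E
```

```text
[ 0.51952263 -0.03938693  0.19955822] [-0.82929949 -1.04284981  1.34744436]
axis [ 0.594742   -0.03645673] 1036
yeltop 6 [ 0.5292 -0.0031  0.2317] [ 0.5301 -0.0036  0.2309] R 0.0725 ang 153.0
blktop 38 [0.5386 0.0076 0.2309] [ 0.529  -0.0114  0.2303] R 0.0704 ang 159.2
red 34 [0.5019 0.0143 0.1672] [0.5026 0.0127 0.1675] R 0.1044 ang 151.9
hubtop 34 [ 0.5959 -0.0364  0.1974] [ 0.5958 -0.0389  0.1965] R 0.0026 ang -66.1
```

The black half is back at (0.5386, 0.0076), against (0.5388, 0.0066) at the start, so the turn is complete. I'll back off and rise.

Request:
{"op": "arm_command", "data": {
  "deltas": "-0.3 -0.6 0 0 0 0; -0.6 -1.2 0 0 0 0; -0.9 -1.8 0 0 0 0; -1.2 -2.4 0 0 0 0; -1.2 -2.4 2 0 0 0; -1.2 -2.4 4 0 0 0; -1.2 -2.4 6.5 0 0 0; -1.2 -2.4 9 0 0 0; -1.2 -2.4 10 0 0 0; -1.2 -2.4 10 0 0 0"
}}

```text
time_s: 15.22
eef_pos: [0.5085, -0.064, 0.3025]
tcp_rot: [-3.045, 0.765, -0.008]
wrist_force: [-0.1, 0.3, -0.3]
width: 0.0002
grasp_force: 0.0
```

```bash
python3 - <<'E'
from meas import *
s=arm.sense(); print(s['eef_pos'],s['wrist_force'],s['time_s'])
p,w=grab('side'); meas(p,w)
p,w=grab('wrist'); meas(p,w); cv2.imwrite('pics/end.png',p[...,::-1])
E
```

```text
[ 0.50846748 -0.06401405  0.30249923] [-0.13006665  0.3397239  -0.31509812] 15.2167
axis [ 0.59484971 -0.03607459] 1048
yeltop 10 [ 0.5326 -0.0056  0.2324] [ 0.5331 -0.0075  0.2309] R 0.0681 ang 155.2
blktop 39 [0.5379 0.0071 0.2317] [0.5384 0.0041 0.2303] R 0.0693 ang 144.6
red 34 [0.5019 0.0149 0.1678] [0.5026 0.0135 0.168 ] R 0.1047 ang 151.8
hubtop 33 [ 0.5959 -0.0359  0.1975] [ 0.596  -0.0388  0.1964] R 0.0029 ang -66.8
axis [ 0.59535423 -0.04230405] 13542
yeltop 139 [ 0.5366 -0.0106  0.2308] [ 0.5344 -0.0129  0.2303] R 0.0677 ang 154.3
blktop 72 [ 0.5405 -0.0006  0.231 ] [ 0.5402 -0.0025  0.2293] R 0.0680 ang 144.2
red 44 [0.5065 0.0017 0.1658] [0.5032 0.0021 0.167 ] R 0.1023 ang 154.3
hubtop 557 [ 0.5979 -0.0421  0.196 ] [ 0.5978 -0.0419  0.1958] R 0.0025 ang 8.3
```

View pics/end.png

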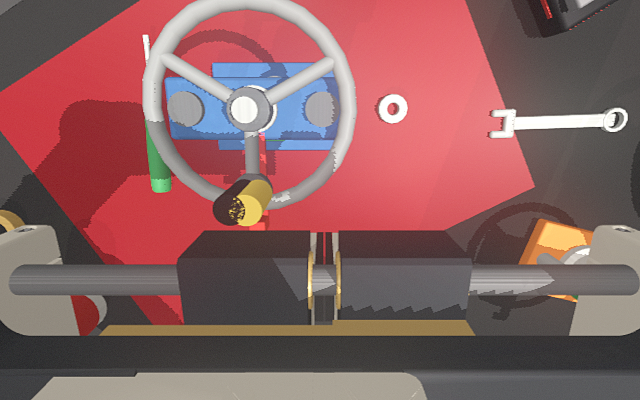

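The handle (245,203) is back at the red pointer (262,222), as at the start. The spare bearing (392,108), screwdriver and wrench are undisturbed, and the arm is clear.

```bash
python3 -c "
from cell import job
print(job.hand_in())"
```

```text
the job is handed in; nothing more can be done
None
```

I pushed the blue press's wheel clockwise through one full turn on the yellow half, the cameras show its handle back at the red pointer, the arm is clear, and I handed the job in at about 15 s (no verdict was returned).

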